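Find the loose bolt on the microtome's carriage base and hold its cap open

ROBOT

A 7-joint arm with a two-finger parallel gripper is mounted at the origin on the work surface. World frame = base frame: x ahead of the robot, y to its left, z up, the work surface at z = 0. Lengths are in m, angles in rad, forces in N, time in s.
With the tool pointing down it reaches from about 0.4 to 0.925 m from the base axis. Payload 5.6 kg.
Tool frame: the origin (TCP) lies midway between the tips of the shut fingers; the grasp point (between the pads) lies 19 mm behind it; z points along the fingers, y is the line along which they close (so a half turn about z gives the same grasp; the last joint's range is limited). The gripper opens to 85 mm and grips with 20 to 120 N. Pads are 22 mm wide; open, the fingers measure 114 mm over their backs; the gripper's body (76 mm by 85 mm) begins 54 mm behind the grasp point. The pads swing forward as they close: fully open they stand 13 mm farther back than shut.
Start: joints at [-1.212, 0.468, -0.012, 1.603, 0.006, 1.071, -0.056], TCP at [0.254, 0.598, 0.231] pointing down, gripper open.
Joint ranges: [-2.53, 2.53], [-0.31, 2.02], [-1.57, 1.55], [0.28, 2.44], [-1.29, 4.43], [0.15, 1.84], [-2.92, 2.92]. Speed limits (rad/s): [2.57, 2.57, 3.14, 3.14, 3.14, 3.14, 3.14].

INTERFACE

Orientations are given as a unit quaternion [w, x, y, z].
In Python, from bench import * gives the robot as it stands.
- The arm moves only by the tool arm_command, never from a script. Its argument "commands" is a list of rows, each a list of 6 numbers: the shift along the tool's x, y, z in cm, then the turn, a rotation vector about the tool's x, y, z in degrees. A call has 1 to 12 rows; each row is the pose to reach, as a shift and turn from the pose commanded when the call began, along the tool's axes at that moment; what a row does not reach only later rows make up. A row lasts 1/8 s, in which the tool goes at most 62.5 mm and 10.7 degrees, less where a joint would pass 70% of its speed; a pose out of reach is approached as far as the arm can. A call with a gripper value outside its range is refused whole. "hand" is the opening, from 0 (shut) to 1 (fully open), set as the call begins (left out, the last holds). The fingers move at their own pace and stop on an object; the grip force is fixed at half the most. Time passes only in rows, so rows that repeat a pose let the fingers close. It gives the time, the measured TCP pose, the force, the opening and the grip force at its end, in the units of the state.
- observe(): the state, without advancing time (a new reading comes with each control period).
- read_camera(name): name is "scene" or "top"; returns a dict with "img" (420x560x3 uint8, blue, green, red), "depth" (420x560 float32, m along the optical axis (not along the pixel's ray), 0 where there is no reading), "camera_matrix" (3x3 intrinsics, pixels), "k1" (the pictures are not rectified: a ray, as slopes to the right and down, at radius r is drawn at 1 + k1 r^2 times it, then the intrinsics apply), "xyz" and "orientation" of the camera in the world. Camera axes: x right, y down, z forward; pixel columns grow to the right and rows downward; lengths in m; the calibration is good to about 2 mm. A picture is of the moment at which its call begins.
- finish_job(): hands the job in; it is judged then, once.
Trained networks look in the newest picture that a camera, given by its name, has taken for a name from the list of things; names that differ only in an ending like _2 or _b are one class to them, and where a whole thing is asked for, a point or a joint stands for the part that bears it (a point fixed in the world has none). Each returns a list of dicts, best first, with "confidence" (0 to 1); they miss things now and then, are a little off and sometimes report something else, mostly with a low value. They report only what shows in the picture. A call takes as long as a camera call. They do not tell look-alikes from the thing itself.
- recognise(label, camera): "xyz" ([x, y, z] in m, in the coordinates of the camera as it stood for that picture, good to about 4 mm: the middle of the surface that is visible of it).
- silhouettes(label, camera): "region" (420x560 bool, what is visible of it).
The state is a dict: "clock": time; "q": joint angles; "qd": joint speeds; "tau": joint torques, N m; "eef_pos": TCP position; "ee_rot": TCP orientation; "force": force on the tool from outside, world axes, zero at the start; "moment": the same for the moment, N m; "gripper_width": finger opening in m; "gripper_force": force on a finger pad.
Only numpy, scipy, OpenCV 4.12 (cv2) and the standard library are available. Lean on these libraries where they do the work, as an engineer would, in place of code of your own. Each camera call takes 0.05 s, during which the arm holds its last target. There are 200 camera calls.

TASK

Lift the grey dust cover off the microtome's carriage base and set it down upright on the bench. Then tap the three bolts one after the other, from the robot's left to its right, to find the one that is loose (it sinks when tapped and stays down), and lift the hinged cap round that bolt (it has a ball knob) open to at least 45 degrees. Finish while holding this cap open; keep the other two caps shut, do not drop the cover, and leave the tray, jar and brush where they are.

Things in the scene. Friction and masses are not known exactly. Their poses are not given: they have to be found in the camera images.
- base: Microtome carriage base: cream box 150 x 240 mm, fixed to the bench, yaw up to 17 degrees, placed differently each run. Origin: centre of its underside; x away from the robot, y along the row of bolts to the robot's left, z up. Shoulder 40 mm high; on it a deck 104 x 196 mm, top at 50 mm, with three bolts at x = -6, y = +62, 0, -62 mm, each in the window of a hinged steel cap.
- cover: Loose grey dust cover hiding bolts and caps: open-bottomed box 118 x 210 x 58 mm, 0.18 to 0.35 kg, its rim resting on the 40 mm shoulder, 3 mm play round the deck. Origin: centre of the rim plane; axes as the base. Black grip bar on top, 14 (x) x 60 (y) x 32 mm tall: pinch across x. Knobs inside reach 47 mm above the rim: lift 52 mm before going sideways. Bench is free to its left.
- cover_grip (a point): Centre of the top face of the cover's grip bar, 90 mm above the cover's origin.
- bolt_left (a joint): How far the bolt on the robot's left (base +y) has sunk (m): 0 at first, grows downwards, stop at 0.007. The three look alike. A tight bolt gives under 0.002 at 25 N; the one loose bolt sinks 7 mm when pressed with over about 3 N and stays down. Which one is loose differs each run.
- bolt_left_top (a point): Centre of the top of the hexagonal bolt head on the robot's left (base +y), 21 mm across; it stands 18 mm above the deck (68 mm above the bench), 12 mm above the cap round it, when not sunk.
- cap_left (a joint): Opening of the cap on the robot's left (base +y) (rad): 0 shut, flat on the deck, up to 1.5; its free end (base +x) swings up and back over the hinge (-x side). Weight and a weak spring shut it when let go (under 2 N at the knob). Steel plate 80 (x) x 44 (y) x 6 mm with a 30 mm square window round the bolt head; top face 56 mm above the bench when shut.
- cap_left_knob (a point): Centre of the black ball knob near the free end of the cap on the robot's left (base +y): diameter 18 mm, on a stem 8 mm thick; 36 mm from the bolt's axis towards base +x, 78 mm above the bench (22 mm above the cap) when shut. Pinched across y, the ball turns between the fingers, so the tool can stay upright while lifting. The next knobs are 62 mm away.
- cap_left_hinge (a point): Fixed point on the hinge axis of the cap on the robot's left (base +y), at base x = -40, y = +62, z = 53 mm; the axis runs along the base's y. The ball's centre is 70 mm in x and 25 mm in z from it.
- bolt_mid (a joint): How far the bolt in the middle has sunk (m): 0 at first, grows downwards, stop at 0.007. The three look alike. A tight bolt gives under 0.002 at 25 N; the one loose bolt sinks 7 mm when pressed with over about 3 N and stays down. Which one is loose differs each run.
- bolt_mid_top (a point): Centre of the top of the hexagonal bolt head in the middle, 21 mm across; it stands 18 mm above the deck (68 mm above the bench), 12 mm above the cap round it, when not sunk.
- cap_mid (a joint): Opening of the cap in the middle (rad): 0 shut, flat on the deck, up to 1.5; its free end (base +x) swings up and back over the hinge (-x side). Weight and a weak spring shut it when let go (under 2 N at the knob). Steel plate 80 (x) x 44 (y) x 6 mm with a 30 mm square window round the bolt head; top face 56 mm above the bench when shut.
- cap_mid_knob (a point): Centre of the black ball knob near the free end of the cap in the middle: diameter 18 mm, on a stem 8 mm thick; 36 mm from the bolt's axis towards base +x, 78 mm above the bench (22 mm above the cap) when shut. Pinched across y, the ball turns between the fingers, so the tool can stay upright while lifting. The next knobs are 62 mm away.
- cap_mid_hinge (a point): Fixed point on the hinge axis of the cap in the middle, at base x = -40, y = 0, z = 53 mm; the axis runs along the base's y. The ball's centre is 70 mm in x and 25 mm in z from it.
- bolt_right (a joint): How far the bolt on the robot's right (base -y) has sunk (m): 0 at first, grows downwards, stop at 0.007. The three look alike. A tight bolt gives under 0.002 at 25 N; the one loose bolt sinks 7 mm when pressed with over about 3 N and stays down. Which one is loose differs each run.
- bolt_right_top (a point): Centre of the top of the hexagonal bolt head on the robot's right (base -y), 21 mm across; it stands 18 mm above the deck (68 mm above the bench), 12 mm above the cap round it, when not sunk.
- cap_right (a joint): Opening of the cap on the robot's right (base -y) (rad): 0 shut, flat on the deck, up to 1.5; its free end (base +x) swings up and back over the hinge (-x side). Weight and a weak spring shut it when let go (under 2 N at the knob). Steel plate 80 (x) x 44 (y) x 6 mm with a 30 mm square window round the bolt head; top face 56 mm above the bench when shut.
- cap_right_knob (a point): Centre of the black ball knob near the free end of the cap on the robot's right (base -y): diameter 18 mm, on a stem 8 mm thick; 36 mm from the bolt's axis towards base +x, 78 mm above the bench (22 mm above the cap) when shut. Pinched across y, the ball turns between the fingers, so the tool can stay upright while lifting. The next knobs are 62 mm away.
- cap_right_hinge (a point): Fixed point on the hinge axis of the cap on the robot's right (base -y), at base x = -40, y = -62, z = 53 mm; the axis runs along the base's y. The ball's centre is 70 mm in x and 25 mm in z from it.
- cassette_tray: Bystander: low card tray of yellow cassettes, 90 x 160 x 31 mm, at the back of the bench; origin under its centre.
- jar: Bystander: closed amber jar, diameter 64 mm, 85 mm tall, to the right of the base; origin under its centre.
- section_brush: Bystander: brush lying flat at the back of the bench; origin under its middle.
Things that resemble listed ones, but are neither listed nor needed, are in the scene too. Leave any brown or red look-alike of the cover alone.

How it is judged:
On the way, in this order (a step that is already met when the one before it is completed fails the run):
1. the cover is lifted clear of the deck in the fingers (height (world z) of cover above 0.055 m and contact force between the fingers and cover above 0.5 N), for 0.1 s.
2. the cover stands upright on the bench, let go (height (world z) of cover below 0.012 m and angle between cover's own z axis and vertical below 0.1 rad and contact force between the fingers and cover below 0.1 N and linear speed of cover below 0.02 m/s), for 0.2 s.
3. the bolt on the robot's left (base +y) is tapped (contact force between the fingers and bolt_left above 1.5 N).
4. the bolt in the middle is tapped (contact force between the fingers and bolt_mid above 1.5 N).
5. the bolt on the robot's right (base -y) is tapped (contact force between the fingers and bolt_right above 1.5 N).
6. the cap of the bolt that sank is lifted in the fingers (((value of joint bolt_left above 0.004 m and value of joint cap_left above 0.7 rad and velocity of joint cap_left below 0.3 rad/s and contact force between the fingers and cap_left above 0.2 N and value of joint each of cap_mid, cap_right below 0.1 rad and value of joint each of bolt_mid, bolt_right below 0.003 m) or (value of joint bolt_mid above 0.004 m and value of joint cap_mid above 0.7 rad and velocity of joint cap_mid below 0.3 rad/s and contact force between the fingers and cap_mid above 0.2 N and value of joint each of cap_left, cap_right below 0.1 rad and value of joint each of bolt_left, bolt_right below 0.003 m) or (value of joint bolt_right above 0.004 m and value of joint cap_right above 0.7 rad and velocity of joint cap_right below 0.3 rad/s and contact force between the fingers and cap_right above 0.2 N and value of joint each of cap_left, cap_mid below 0.1 rad and value of joint each of bolt_left, bolt_mid below 0.003 m))), for 0.2 s.
At the end, for the whole second after the job is handed in: The cap round the bolt that sank (by more than 4 mm) is held open by the fingers at more than 0.7 rad (40 degrees) and still; the other two caps are shut (under 0.1 rad) and their bolts not sunk (under 3 mm); the cover stands upright on the bench (underside within 12 mm of it, tilt under 0.1 rad) (height (world z) of cover below 0.012 m and angle between cover's own z axis and vertical below 0.1 rad and ((value of joint bolt_left above 0.004 m and value of joint cap_left above 0.7 rad and velocity of joint cap_left below 0.3 rad/s and contact force between the fingers and cap_left above 0.2 N and value of joint each of cap_mid, cap_right below 0.1 rad and value of joint each of bolt_mid, bolt_right below 0.003 m) or (value of joint bolt_mid above 0.004 m and value of joint cap_mid above 0.7 rad and velocity of joint cap_mid below 0.3 rad/s and contact force between the fingers and cap_mid above 0.2 N and value of joint each of cap_left, cap_right below 0.1 rad and value of joint each of bolt_left, bolt_right below 0.003 m) or (value of joint bolt_right above 0.004 m and value of joint cap_right above 0.7 rad and velocity of joint cap_right below 0.3 rad/s and contact force between the fingers and cap_right above 0.2 N and value of joint each of cap_left, cap_mid below 0.1 rad and value of joint each of bolt_left, bolt_mid below 0.003 m))); the arm keeps its last pose, push and grip.
It fails at once if a cap is opened though its bolt has not sunk ((value of joint cap_left above 0.35 rad and value of joint bolt_left below 0.003 m) or (value of joint cap_mid above 0.35 rad and value of joint bolt_mid below 0.003 m) or (value of joint cap_right above 0.35 rad and value of joint bolt_right below 0.003 m)).
It fails at once if the cover is dropped (linear speed of cover above 0.7 m/s and contact force between the fingers and cover below 0.1 N).
It fails at once if the cover is tipped over (angle between cover's own z axis and vertical above 0.6 rad).
It fails at once if the tray, jar or brush is moved more than 30 mm (distance of any of cassette_tray, jar, section_brush from where it was at the start of the episode above 0.03 m).
It also fails if it takes over 59 s, if anything falls off the work surface, if the arm or the gripper's body presses on something with over 40 N, if the wrist force passes 120 N, or if a joint passes its speed limit or range.

## Working session

There is one attempt and no reset: what is moved stays moved. The work goes in short steps, Python scripts to look and compute and a tool call to move; the robot and the scene stay as the last step left them, time stands still between calls to the robot, and variables do not carry over. Pictures are saved under pics/ and viewed, at most 10 in all, crops included, and the job is handed in when it is done.

Besides the shell and the picture viewer there is one more tool, called after "Request:" by a JSON object that holds its "fn" and its "kwargs", one argument or row to a line. arm_command: Moves the arm, as the interface text tells. Its arguments: {"type":"object","properties":{"commands":{"type":"array"},"hand":{"type":"number"}},"required":["commands"]}

```bash
mkdir -p pics; ls; cat > h.py <<'E'
from bench import *
import numpy as np, cv2
from scipy.spatial.transform import Rotation as R
def q2R(q): return R.from_quat([q[1],q[2],q[3],q[0]])
def cloud(c):
    h,w=c["depth"].shape; K=np.array(c["camera_matrix"],float)
    u,v=np.meshgrid(np.arange(w),np.arange(h))
    p=np.stack([u,v],-1).reshape(-1,1,2).astype(np.float64)
    n=cv2.undistortPoints(p,K,np.array([c["k1"],0,0,0,0.])).reshape(h,w,2)
    d=c["depth"]; P=np.dstack([n[...,0]*d,n[...,1]*d,d])
    W=P.reshape(-1,3)@q2R(c["orientation"]).as_matrix().T+np.array(c["xyz"])
    W=W.reshape(h,w,3); W[d<=0]=np.nan
    return W
def toworld(c,p): return q2R(c["orientation"]).apply(p)+np.array(c["xyz"])
E
python3 - <<'E'
from h import *
s=observe(); print({k:np.round(v,3) for k,v in s.items()})
for n in("top","scene"):
    c=read_camera(n); cv2.imwrite(f"pics/{n}0.png",c["img"]); print(n,c["xyz"],c["orientation"],c["k1"],np.array(c["camera_matrix"]).tolist())
    for l in("cover","cover_grip","base"):
        for r in recognise(l,n)[:3]: print(l,round(r["confidence"],2),np.round(toworld(c,r["xyz"]),3))
E
```

```text
pics
{'clock': np.float64(0.0), 'q': array([-1.212,  0.468, -0.012,  1.604,  0.006,  1.071, -0.056]), 'qd': array([ 0.   , -0.   ,  0.001,  0.001,  0.001,  0.   ,  0.001]), 'tau': array([ 0.0000e+00, -5.3238e+01,  2.2000e-02, -2.5129e+01,  1.2000e-02,
        8.0000e-03,  0.0000e+00]), 'eef_pos': array([0.254, 0.598, 0.23 ]), 'ee_rot': array([-0.   ,  0.2  ,  0.98 , -0.001]), 'force': array([ 0.002, -1.124, -1.104]), 'moment': array([-0.042,  0.003,  0.029]), 'gripper_force': np.float64(0.0), 'gripper_width': np.float64(0.085)}
top [ 0.36694914 -0.06790389  1.53126416] [ 0.02574691 -0.70089853  0.71227716 -0.02719564] -0.10046256527271695 [[462.0900162218598, 0.0, 276.3911549680331], [0.0, 462.0900162218598, 200.6260467208858], [0.0, 0.0, 1.0]]
cover 0.75 [0.185 0.32  0.057]
cover 0.69 [ 0.19  -0.295  0.056]
cover 0.65 [ 0.527 -0.083  0.101]
cover_grip 0.93 [0.189 0.319 0.057]
cover_grip 0.86 [ 0.523 -0.082  0.094]
cover_grip 0.58 [ 0.192 -0.298  0.059]
base 0.65 [ 0.489 -0.071  0.041]
scene [1.58108828 0.09077424 0.99743453] [-0.28515164  0.58651514  0.68491526 -0.32493018] -0.10381941163813635 [[477.6228397730937, 0.0, 281.18224526083014], [0.0, 477.6228397730937, 205.0618062479298], [0.0, 0.0, 1.0]]
cover 0.88 [ 0.229 -0.287  0.06 ]
cover 0.87 [ 0.564 -0.074  0.096]
cover 0.77 [0.222 0.328 0.055]
cover_grip 0.86 [ 0.235 -0.29   0.055]
cover_grip 0.76 [0.218 0.322 0.056]
cover_grip 0.59 [ 0.563 -0.068  0.093]
base 0.91 [ 0.597 -0.07   0.033]
```

View pics/top0.png

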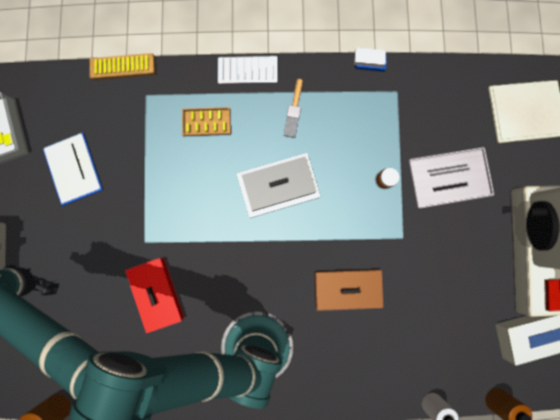

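```bash
python3 - <<'E'
from h import *
for n in("top","scene"):
    c=read_camera(n);W=cloud(c)
    near=(abs(W[...,0]-.53)<.13)&(abs(W[...,1]+.08)<.17)
    for a,b in((.03,.05),(.09,.106),(.12,.14)):
        m=near&(W[...,2]>a)&(W[...,2]<b); p=W[m]
        if len(p)<10: print(n,a,len(p));continue
        r=cv2.minAreaRect((p[:,:2]*1000).astype(np.float32)); print(n,a,len(p),np.median(p[:,2]).round(4),np.round(r[0],1),np.round(r[1],1),round(r[2],1),p.mean(0).round(4))
    z=W[(W[...,2]<.02)&(abs(W[...,0]-.5)<.3)][:,2]; print("bench",np.nanmedian(z))
E
```

```text
top 0.03 807 0.0397 [531.1 -78.3] [150.5 240.2] 15.6 [ 0.5143 -0.0745  0.0396]
top 0.09 2415 0.0978 [530.6 -78.5] [118.9 210.3] 15.6 [ 0.53   -0.0781  0.0977]
top 0.12 89 0.1289 [530.1 -78.8] [14.  59.2] 16.0 [ 0.5296 -0.0778  0.1289]
bench 0.0003384968201057825
scene 0.03 887 0.0395 [535.4 -74.5] [151.4 241.8] 14.0 [ 0.5848 -0.0755  0.0395]
scene 0.09 1833 0.0972 [529.5 -76.5] [130.5 211.3] 14.5 [ 0.5388 -0.0753  0.0972]
scene 0.12 105 0.1274 [533.2 -76.1] [21.4 59. ] 16.3 [ 0.5334 -0.0763  0.1271]
bench 0.00025246625766151
```

The picture shows the grey cover on the cream base at about pixel (278,185). The look-alikes are red at (152,295) and brown at (350,290). The tray is at (206,122), the brush at (295,110) and the jar at (388,177). The bench is clear at about (200,190). Base centre is about (0.531, -0.078), yaw 15.6°, and the heights match the given ones.

```bash
cat >> h.py <<'E'
B=np.array([.5308,-.0783]); YAW=15.6
def bp(x,y,z):
    c,s=np.cos(np.radians(YAW)),np.sin(np.radians(YAW)); return np.array([B[0]+c*x-s*y,B[1]+s*x+c*y,z])
def plan(*targets):
    "targets (pos, tool-y heading deg): tool-frame shift cm and turn deg from now"
    s=observe(); r0=q2R(s["ee_rot"]); print("now",np.round(s["eef_pos"],4),"ty",np.round(np.degrees(np.arctan2(*r0.as_matrix()[[1,0],1])),1),"F",np.round(s["force"],1),"t",round(float(s["clock"]),2),"q",np.round(s["q"],2))
    for p,h in targets:
        a=np.radians(h); y=np.array([np.cos(a),np.sin(a),0]); z=np.array([0,0,-1.])
        T=R.from_matrix(np.c_[np.cross(y,z),y,z])
        print(np.round(r0.inv().apply(np.array(p)-s["eef_pos"])*100,2),np.round((r0.inv()*T).as_rotvec(degrees=True),1))
E
python3 -c "
from h import *
plan((bp(0,0,.19),YAW),(bp(0,0,.105),YAW))"
```

```text
now [0.2542 0.5982 0.2313] ty 67.0 F [0.3 0.5 0.4] t 0.5 q [-1.21  0.47 -0.01  1.6   0.01  1.07 -0.06]
[-51.91 -51.45   4.13] [ 0.   0.  51.4]
[-51.91 -51.44  12.63] [ 0.   0.  51.4]
```

Request:
{"fn": "arm_command", "kwargs": {
  "commands": [
    [-51.9,-51.4,4.1,0,0,51.4],
    [-51.9,-51.4,4.1,0,0,51.4],
    [-51.9,-51.4,4.1,0,0,51.4],
    [-51.9,-51.4,4.1,0,0,51.4],
    [-51.9,-51.4,4.1,0,0,51.4],
    [-51.9,-51.4,4.1,0,0,51.4],
    [-51.9,-51.4,4.1,0,0,51.4],
    [-51.9,-51.4,4.1,0,0,51.4],
    [-51.9,-51.4,4.1,0,0,51.4],
    [-51.9,-51.4,4.1,0,0,51.4],
    [-51.9,-51.4,4.1,0,0,51.4],
    [-51.9,-51.4,4.1,0,0,51.4]
  ],
  "hand": 1
}}

```text
clock: 2.0
eef_pos: [0.5316, -0.0808, 0.1905]
ee_rot: [0.001, 0.606, 0.796, 0.0]
force: [0.3, 0.2, 0.1]
gripper_width: 0.0857
gripper_force: 0.0
```

```bash
python3 -c "
from h import *
plan((bp(0,0,.17),YAW),(bp(0,0,.105),YAW))"
```

```text
now [ 0.5316 -0.0808  0.1905] ty 15.4 F [0.3 0.2 0.1] t 2.0 q [-0.32  0.34  0.5   1.94 -0.21  0.9   0.55]
[ 0.26 -0.01  2.05] [ 0.   0.  -0.2]
[ 0.27 -0.02  8.55] [ 0.   0.  -0.2]
```

Request:
{"fn": "arm_command", "kwargs": {
  "commands": [
    [0.1,0,1.5,0,0,0],
    [0.1,0,3,0,0,0],
    [0.1,0,4.5,0,0,0],
    [0.1,0,6,0,0,0],
    [0.1,0,7.5,0,0,0],
    [0.1,0,8.5,0,0,0],
    [0.1,0,8.5,0,0,0]
  ]
}}

```text
clock: 2.88
eef_pos: [0.5301, -0.0768, 0.1045]
ee_rot: [-0.001, 0.605, 0.796, -0.0]
force: [0.9, -0.2, -0.0]
gripper_width: 0.0853
gripper_force: 0.0
```

```bash
python3 -c "
from h import *
plan((bp(0,0,.105),YAW))"
```

```text
now [ 0.5301 -0.0768  0.1045] ty 15.6 F [ 0.9 -0.2 -0. ] t 2.88 q [-0.27  0.47  0.44  2.   -0.3   0.73  0.62]
[-0.16  0.03 -0.05] [-0.1 -0.  -0. ]
```

Within 2 mm of the target. Close on the bar.

Request:
{"fn": "arm_command", "kwargs": {
  "commands": [
    [0,0,0,0,0,0],
    [0,0,0,0,0,0],
    [0,0,0,0,0,0],
    [0,0,0,0,0,0],
    [0,0,0,0,0,0],
    [0,0,0,0,0,0]
  ],
  "hand": 0
}}

```text
clock: 3.62
eef_pos: [0.5307, -0.077, 0.1057]
ee_rot: [0.0, 0.605, 0.796, 0.0]
force: [-2.1, -0.5, 5.3]
gripper_width: 0.0127
gripper_force: 59.7
```

Request:
{"fn": "arm_command", "kwargs": {
  "commands": [
    [0,0,-0.5,0,0,0],
    [0,0,-1.2,0,0,0],
    [0,0,-2.2,0,0,0],
    [0,0,-3.2,0,0,0],
    [0,0,-4.2,0,0,0],
    [0,0,-5.2,0,0,0],
    [0,0,-6.2,0,0,0],
    [0,0,-7,0,0,0],
    [0,0,-7.5,0,0,0],
    [0,0,-7.5,0,0,0]
  ]
}}

```text
clock: 4.88
eef_pos: [0.5307, -0.0769, 0.1806]
ee_rot: [0.0, 0.605, 0.796, 0.0]
force: [0.6, -0.1, -3.3]
gripper_width: 0.0126
gripper_force: 58.6
```

```bash
python3 -c "
from h import *
plan((bp(0,.32,.18),YAW),(bp(0,.32,.066),YAW))
c=read_camera('scene'); cv2.imwrite('pics/lift.png',c['img'])"
```

```text
now [ 0.5307 -0.0769  0.1806] ty 15.6 F [ 0.6 -0.1 -3.3] t 4.88 q [-0.32  0.36  0.49  1.96 -0.22  0.88  0.56]
[31.86 -0.05  0.06] [ 0.  0. -0.]
[31.86 -0.05 11.46] [ 0.  0. -0.]
```

Request:
{"fn": "arm_command", "kwargs": {
  "commands": [
    [1,0,0,0,0,0],
    [3,0,0,0,0,0],
    [6,0,0,0,0,0],
    [10,0,0,0,0,0],
    [14,0,0,0,0,0],
    [18,0,0,0,0,0],
    [22,0,0,0,0,0],
    [26,0,0,0,0,0],
    [29,0,0,0,0,0],
    [31,0,0,0,0,0],
    [31.8,0,0,0,0,0],
    [31.8,0,0,0,0,0]
  ]
}}

```text
clock: 6.42
eef_pos: [0.4448, 0.2296, 0.1801]
ee_rot: [-0.0, 0.604, 0.797, -0.0]
force: [-0.6, 0.3, -2.7]
gripper_width: 0.0124
gripper_force: 58.5
```

Request:
{"fn": "arm_command", "kwargs": {
  "commands": [
    [0,0,1,0,0,0],
    [0,0,2.5,0,0,0],
    [0,0,4,0,0,0],
    [0,0,5.5,0,0,0],
    [0,0,7,0,0,0],
    [0,0,8.5,0,0,0],
    [0,0,9.7,0,0,0],
    [0,0,10.5,0,0,0],
    [0,0,11,0,0,0],
    [0,0,11.2,0,0,0],
    [0,0,11.2,0,0,0]
  ]
}}

```text
clock: 7.8
eef_pos: [0.4454, 0.2296, 0.0685]
ee_rot: [0.0, 0.605, 0.796, 0.0]
force: [0.1, 0.3, -3.1]
gripper_width: 0.0127
gripper_force: 58.5
```

Still carrying 3.1 N, so I'll lower another 3–4 mm until it touches.

Request:
{"fn": "arm_command", "kwargs": {
  "commands": [
    [0,0,0.1,0,0,0],
    [0,0,0.2,0,0,0],
    [0,0,0.3,0,0,0],
    [0,0,0.3,0,0,0]
  ]
}}

```text
clock: 8.3
eef_pos: [0.4453, 0.2295, 0.0657]
ee_rot: [-0.0, 0.605, 0.796, 0.0]
force: [-2.3, -1.2, 2.6]
gripper_width: 0.0127
gripper_force: 59.4
```

Request:
{"fn": "arm_command", "kwargs": {
  "commands": [
    [0,0,0,0,0,0],
    [0,0,0,0,0,0],
    [0,0,0,0,0,0],
    [0,0,0,0,0,0],
    [0,0,0,0,0,0],
    [0,0,0,0,0,0]
  ],
  "hand": 1
}}

```text
clock: 9.05
eef_pos: [0.4452, 0.2295, 0.0653]
ee_rot: [0.0, 0.605, 0.796, 0.0]
force: [-0.1, 0.8, 1.0]
gripper_width: 0.0853
gripper_force: 0.0
```

Request:
{"fn": "arm_command", "kwargs": {
  "commands": [
    [0,0,-2,0,0,0],
    [0,0,-5,0,0,0],
    [0,0,-8,0,0,0],
    [0,0,-11,0,0,0],
    [0,0,-13,0,0,0],
    [0,0,-13,0,0,0]
  ]
}}

```text
clock: 9.8
eef_pos: [0.446, 0.23, 0.1966]
ee_rot: [0.0, 0.605, 0.796, 0.002]
force: [-0.4, 0.4, -0.7]
gripper_width: 0.085
gripper_force: 0.0
```

```bash
python3 - <<'E'
from h import *
plan((bp(-6e-3,.062,.12),YAW))
c=read_camera('top'); cv2.imwrite('pics/top1.png',cv2.resize(c['img'][90:290,130:400],None,fx=2.9,fy=2.9)); W=cloud(c)
near=(abs(W[...,0]-.53)<.13)&(abs(W[...,1]+.08)<.17)
c2=read_camera('scene'); cv2.imwrite('pics/sc1.png',c2['img'])
for a,b in((.03,.044),):
    m=near&(W[...,2]>a)&(W[...,2]<b); r=cv2.minAreaRect((W[m][:,:2]*1000).astype(np.float32)); print(r)
m=near&(W[...,2]>.045)&(W[...,2]<.058); print("deck",cv2.minAreaRect((W[m][:,:2]*1000).astype(np.float32)))
co,si=np.cos(np.radians(YAW)),np.sin(np.radians(YAW))
def inb(p): d=np.asarray(p)[:2]-B; return np.round([1e3*(co*d[0]+si*d[1]),1e3*(-si*d[0]+co*d[1]),1e3*p[2]],1)
n,l,st,ce=cv2.connectedComponentsWithStats((near&(W[...,2]>.062)).astype(np.uint8))
for i in range(1,n):
    if st[i,4]>4: print(st[i],inb(W[l==i].mean(0)),W[l==i][:,2].max())
for cam,cc in(('top',c),('scene',c2)):
    for lab in('bolt_left_top','cap_left_knob','cover'):
        for r in recognise(lab,cam)[:4]: print(cam,lab,round(r['confidence'],2),inb(toworld(cc,r['xyz'])))
E
```

```text
now [0.446  0.23   0.1966] ty 15.6 F [-0.4  0.4 -0.7] t 9.8 q [-0.87  0.26  0.38  2.02 -0.13  0.88 -0.15]
[-25.79  -0.74   7.62] [ 0.2 -0.1 -0. ]
((531.2987670898438, -78.11021423339844), (150.6333465576172, 240.08868408203125), 15.625116348266602)
deck ((530.198974609375, -77.97848510742188), (148.1129913330078, 236.69088745117188), 15.726547241210938)
[292 166   6   6  25] [ 29.7 -61.4  82.3] 0.08622529050032113
[273 172   6   5  25] [30.1  0.2 83.9] 0.09264940157639101
[254 177   6   6  27] [29.7 62.2 82.8] 0.08797507152107875
[295 177   6   7  25] [ -7.1 -62.1  69.2] 0.07512322646593206
[276 183   6   6  29] [-5.8  0.1 68.1] 0.07286647983192207
[257 188   6   7  26] [-5.6 62.3 67.5] 0.07323415775298714
top bolt_left_top 0.52 [-2.5  4.1 46.9]
top cap_left_knob 0.53 [ 9.6 57.2 57.8]
top cover 0.92 [ -8.4 272.   61.6]
top cover 0.67 [-383.4 -119.8   56.2]
top cover 0.64 [-171.8  536.3   58. ]
scene bolt_left_top 0.62 [19.  61.5 56.7]
scene cap_left_knob 0.47 [18.7 60.7 59.6]
scene cover 0.7 [-348.3 -117.2   62.3]
scene cover 0.69 [ 31.6 304.5  52.4]
scene cover 0.59 [-158.7  483.6   57.5]
```

Request:
{"fn": "arm_command", "kwargs": {
  "commands": [
    [-2,0,0,0,0,10],
    [-5,0,0,0,0,20],
    [-9,-0.2,0,0,0,30],
    [-13,-0.4,0,0,0,40],
    [-17,-0.5,0,0,0,50],
    [-21,-0.6,0,0,0,60],
    [-24,-0.7,0,0,0,70],
    [-25.8,-0.7,0,0,0,80],
    [-25.8,-0.7,2,0,0,90],
    [-25.8,-0.7,5,0,0,90],
    [-25.8,-0.7,7.5,0,0,90],
    [-25.8,-0.7,7.5,0,0,90]
  ],
  "hand": 0
}}

```text
clock: 11.7
eef_pos: [0.5063, -0.0211, 0.1187]
ee_rot: [0.0, 0.991, 0.135, -0.002]
force: [-0.1, -0.3, -0.3]
gripper_width: -0.0001
gripper_force: 0.0
```

```bash
python3 -c "
from h import *
plan((bp(-6e-3,.062,.08),YAW-90),(bp(-6e-3,.062,.068),YAW-90))"
```

```text
now [ 0.5063 -0.0211  0.1187] ty -74.4 F [-0.1 -0.3 -0.3] t 11.7 q [-0.6   0.46  0.71  2.07 -0.43  0.76 -0.92]
[ 0.24 -0.03  3.87] [-0.   0.2 -0. ]
[ 0.25 -0.03  5.07] [-0.   0.2 -0. ]
```

View pics/top1.png

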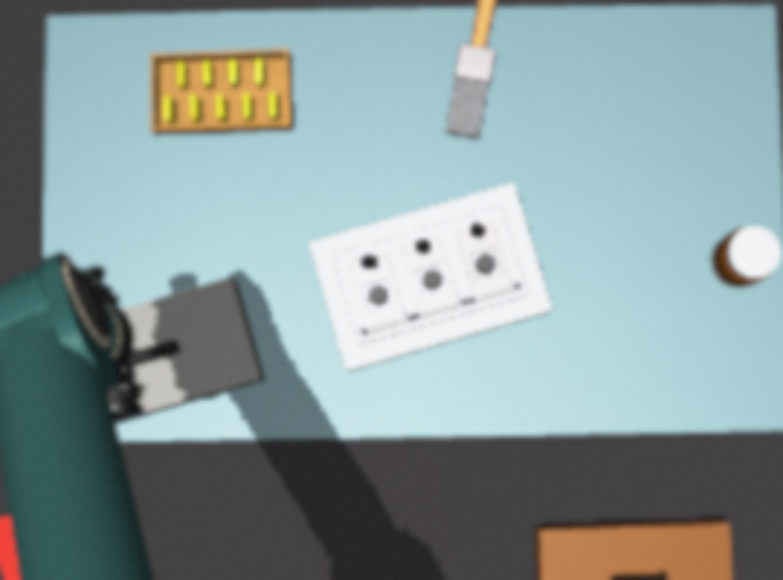

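The cover stands upright on the bench to the left, at crop (200,350). The bolts show at crop (378,295), (432,280) and (485,264), with the knobs behind them at (370,262), (423,246) and (477,230). Next, tap the left bolt.

Request:
{"fn": "arm_command", "kwargs": {
  "commands": [
    [0.2,0,1.5,0,0,0],
    [0.2,0,3,0,0,0],
    [0.2,0,4.2,0,0,0],
    [0.2,0,4.6,0,0,0],
    [0.2,0,4.8,0,0,0],
    [0.2,0,5.0,0,0,0],
    [0.2,0,5.2,0,0,0],
    [0.2,0,5.2,0,0,0]
  ]
}}

```text
clock: 12.7
eef_pos: [0.5097, -0.0204, 0.0684]
ee_rot: [-0.0, 0.991, 0.136, 0.0]
force: [0.4, -0.7, 0.1]
gripper_width: -0.0003
gripper_force: 0.0
```

Request:
{"fn": "arm_command", "kwargs": {
  "commands": [
    [0,0,0.1,0,0,0],
    [0,0,0.2,0,0,0],
    [0,0,0.3,0,0,0],
    [0,0,0.3,0,0,0]
  ]
}}

```text
clock: 13.2
eef_pos: [0.5099, -0.0204, 0.0675]
ee_rot: [-0.001, 0.991, 0.135, 0.0]
force: [-6.5, 0.6, 25.4]
gripper_width: 0.0001
gripper_force: 12.8
```

Request:
{"fn": "arm_command", "kwargs": {
  "commands": [
    [0,0,-1.5,0,0,0],
    [-0.1,0,-3,0,0,0],
    [-0.1,2,-3,0,0,0],
    [-0.1,4.5,-3,0,0,0],
    [-0.1,6.2,-3,0,0,0],
    [-0.1,6.2,-2,0,0,0],
    [-0.1,6.2,-1.1,0,0,0],
    [-0.1,6.2,-0.6,0,0,0],
    [-0.1,6.2,-0.5,0,0,0],
    [-0.1,6.2,-0.5,0,0,0]
  ]
}}

```text
clock: 14.45
eef_pos: [0.5254, -0.0801, 0.0703]
ee_rot: [-0.0, 0.991, 0.136, -0.0]
force: [-0.3, -0.0, 0.1]
gripper_width: 0.0003
gripper_force: 0.0
```

```bash
python3 -c "
from h import *
plan((bp(-6e-3,0,.068),YAW-90))"
```

```text
now [ 0.5254 -0.0801  0.0703] ty -74.4 F [-0.3 -0.   0.1] t 14.45 q [-0.41  0.57  0.64  2.04 -0.52  0.7  -0.74]
[-0.03 -0.03  0.23] [-0.  0. -0.]
```

Request:
{"fn": "arm_command", "kwargs": {
  "commands": [
    [0,0,0.15,0,0,0],
    [0,0,0.25,0,0,0],
    [0,0,0.35,0,0,0],
    [0,0,0.4,0,0,0],
    [0,0,0.4,0,0,0]
  ]
}}

```text
clock: 15.08
eef_pos: [0.5256, -0.0803, 0.0676]
ee_rot: [-0.001, 0.991, 0.135, 0.0]
force: [-3.0, 1.7, 15.0]
gripper_width: -0.0004
gripper_force: 7.2
```

Middle is also tight (15 N at 0.0676). On to the right bolt.

Request:
{"fn": "arm_command", "kwargs": {
  "commands": [
    [0,0,-1.5,0,0,0],
    [0,0,-3,0,0,0],
    [0,2,-3,0,0,0],
    [0,4.5,-3,0,0,0],
    [0,6.2,-3,0,0,0],
    [0,6.2,-2,0,0,0],
    [0,6.2,-1.1,0,0,0],
    [0,6.2,-0.5,0,0,0],
    [0,6.2,-0.4,0,0,0],
    [0,6.2,-0.4,0,0,0]
  ]
}}

```text
clock: 16.32
eef_pos: [0.542, -0.1399, 0.0702]
ee_rot: [-0.0, 0.991, 0.136, -0.0]
force: [0.1, 0.3, -0.2]
gripper_width: -0.0001
gripper_force: 0.0
```

Request:
{"fn": "arm_command", "kwargs": {
  "commands": [
    [0,0,0.15,0,0,0],
    [0,0,0.25,0,0,0],
    [0,0,0.35,0,0,0],
    [0,0,0.4,0,0,0],
    [0,0,0.4,0,0,0]
  ]
}}

```text
clock: 16.95
eef_pos: [0.5421, -0.1401, 0.0664]
ee_rot: [-0.0, 0.991, 0.136, 0.0]
force: [-0.4, 0.0, 0.7]
gripper_width: 0.0002
gripper_force: 0.8
```

Request:
{"fn": "arm_command", "kwargs": {
  "commands": [
    [0,0,0.15,0,0,0],
    [0,0,0.3,0,0,0],
    [0,0,0.45,0,0,0],
    [0,0,0.6,0,0,0],
    [0,0,0.7,0,0,0],
    [0,0,0.8,0,0,0],
    [0,0,0.8,0,0,0]
  ]
}}

```text
clock: 17.82
eef_pos: [0.5423, -0.1402, 0.0608]
ee_rot: [-0.001, 0.991, 0.135, 0.001]
force: [-6.6, 2.9, 27.5]
gripper_width: -0.0003
gripper_force: 13.5
```

The right bolt sank 7 mm (stop at 0.061), so it is the loose one. Next, go to its knob with the fingers half open.

Request:
{"fn": "arm_command", "kwargs": {
  "commands": [
    [0,0,-2,0,0,0],
    [0,0,-5,0,0,0],
    [0,0,-7,0,0,0],
    [2,0,-7,0,0,0],
    [3.6,0,-7,0,0,0],
    [3.6,0,-7,0,0,0],
    [3.6,0,-7,0,0,0]
  ],
  "hand": 0
}}

```text
clock: 18.7
eef_pos: [0.5757, -0.1308, 0.1277]
ee_rot: [0.0, 0.991, 0.135, -0.001]
force: [-0.4, 1.1, -0.9]
gripper_width: -0.0001
gripper_force: 0.0
```

Request:
{"fn": "arm_command", "kwargs": {
  "commands": [
    [0,0,0,0,0,0],
    [0,0,0,0,0,0],
    [0,0,0,0,0,0],
    [0,0,0,0,0,0]
  ],
  "hand": 0.47
}}

```text
clock: 19.2
eef_pos: [0.5766, -0.1305, 0.1283]
ee_rot: [-0.0, 0.991, 0.135, 0.0]
force: [0.3, 0.2, -0.1]
gripper_width: 0.0404
gripper_force: 0.0
```

```bash
python3 -c "
from h import *
plan((bp(.03,-.062,.09),YAW-90),(bp(.03,-.062,.062),YAW-90)); print(observe()['gripper_width'])
for n in ('scene',):
  c=read_camera(n); i=c['img'];p=q2R(c['orientation']).inv().apply(bp(.03,-.062,.09)-np.array(c['xyz'])); K=np.array(c['camera_matrix']);u=int(K[0,0]*p[0]/p[2]+K[0,2]);v=int(K[1,1]*p[1]/p[2]+K[1,2]); print(u,v); cv2.imwrite('pics/k.png',cv2.resize(i[max(v-90,0):v+60,max(u-100,0):u+100],None,fx=4,fy=4))"
```

```text
now [ 0.5766 -0.1305  0.1283] ty -74.4 F [ 0.3  0.2 -0.1] t 19.2 q [-0.35  0.57  0.69  1.87 -0.47  0.87 -0.73]
[-0.01 -0.06  3.83] [-0. -0. -0.]
[-0.01 -0.06  6.63] [-0. -0. -0.]
0.040357723403290496
254 227
```

View pics/k.png

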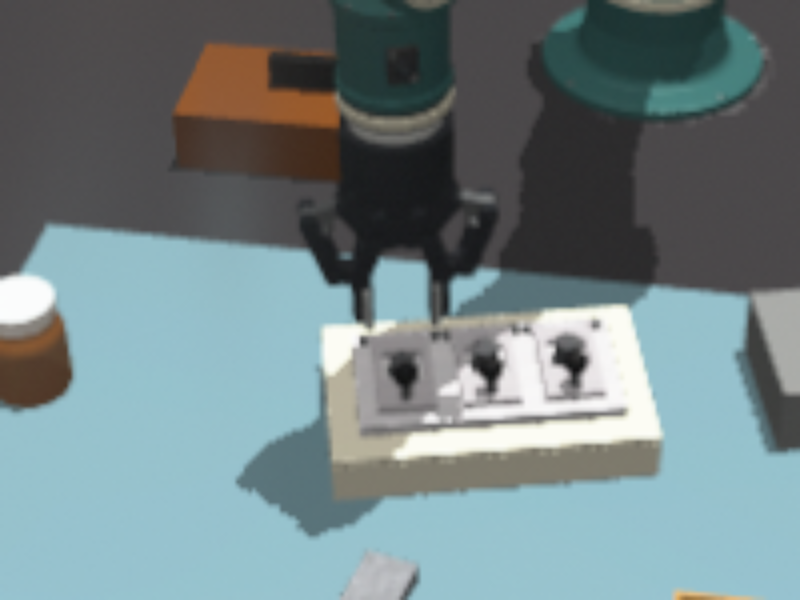

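The half-open fingers (crop 360–440, 300) straddle the right knob at crop (403,370). All three caps are shut. Descend, then close.

Request:
{"fn": "arm_command", "kwargs": {
  "commands": [
    [0,0,1.5,0,0,0],
    [0,0,3,0,0,0],
    [0,0,4.5,0,0,0],
    [0,0,5.5,0,0,0],
    [0,0,6.3,0,0,0],
    [0,0,6.6,0,0,0],
    [0,0,6.6,0,0,0]
  ]
}}

```text
clock: 20.12
eef_pos: [0.5768, -0.1305, 0.0623]
ee_rot: [0.0, 0.991, 0.135, 0.0]
force: [0.7, -1.0, -0.7]
gripper_width: 0.0401
gripper_force: 0.0
```

Request:
{"fn": "arm_command", "kwargs": {
  "commands": [
    [0,0,0,0,0,0],
    [0,0,0,0,0,0],
    [0,0,0,0,0,0],
    [0,0,0,0,0,0]
  ],
  "hand": 0
}}

```text
clock: 20.62
eef_pos: [0.5768, -0.1292, 0.0625]
ee_rot: [-0.001, 0.991, 0.136, 0.0]
force: [-0.6, 6.3, 3.6]
gripper_width: 0.014
gripper_force: 58.5
```

```bash
python3 -c "
from h import *
plan((bp(.03,-.062,.062),YAW-90))
a0=np.arctan2(25,70);r=np.hypot(25,70)
for t in range(0,61,5): a=a0+np.radians(t);print(t,round((r*np.cos(a)-70)/10,2),round(-(r*np.sin(a)-25)/10,2))"
```

```text
now [ 0.5768 -0.1292  0.0625] ty -74.4 F [-0.6  6.3  3.6] t 20.62 q [-0.3   0.66  0.62  1.89 -0.55  0.76 -0.67]
[-0.06  0.06  0.05] [-0.1 -0.   0. ]
0 0.0 0.0
5 -0.24 -0.6
10 -0.54 -1.18
15 -0.89 -1.73
20 -1.28 -2.24
25 -1.71 -2.72
30 -2.19 -3.17
35 -2.7 -3.56
40 -3.24 -3.91
45 -3.82 -4.22
50 -4.42 -4.47
55 -5.03 -4.67
60 -5.67 -4.81
```

The reading is 14 mm, against about 16.7 mm expected on the equator, so the pads sit a little high on the ball. Reopen, lower 4 mm and regrip.

Request:
{"fn": "arm_command", "kwargs": {
  "commands": [
    [0,0,0,0,0,0],
    [0,0,0,0,0,0],
    [0,0,0,0,0,0],
    [0,0.05,0.2,0,0,0],
    [0,0.05,0.4,0,0,0],
    [0,0.05,0.4,0,0,0]
  ],
  "hand": 0.42
}}

```text
clock: 21.38
eef_pos: [0.5766, -0.1309, 0.058]
ee_rot: [-0.0, 0.991, 0.135, -0.0]
force: [-0.1, -0.9, -0.1]
gripper_width: 0.0357
gripper_force: 0.0
```

Request:
{"fn": "arm_command", "kwargs": {
  "commands": [
    [0,0,0,0,0,0],
    [0,0,0,0,0,0],
    [0,0,0,0,0,0],
    [0,0,0,0,0,0]
  ],
  "hand": 0
}}

```text
clock: 21.88
eef_pos: [0.5764, -0.1293, 0.0581]
ee_rot: [-0.001, 0.991, 0.136, -0.0]
force: [-1.5, 5.3, 2.5]
gripper_width: 0.0147
gripper_force: 58.4
```

Request:
{"fn": "arm_command", "kwargs": {
  "commands": [
    [0,0,-0.1,0,0,0],
    [-0.1,0,-0.3,0,0,0],
    [-0.24,0,-0.6,0,0,0],
    [-0.4,0,-0.9,0,0,0],
    [-0.54,0,-1.2,0,0,0],
    [-0.54,0,-1.2,0,0,0]
  ]
}}

```text
clock: 22.62
eef_pos: [0.5714, -0.1307, 0.0698]
ee_rot: [-0.001, 0.991, 0.136, -0.0]
force: [0.5, 5.3, -2.6]
gripper_width: 0.0144
gripper_force: 58.5
```

```bash
python3 -c "
from h import *
plan((bp(.03,-.062,.062),YAW-90))
c=read_camera('scene'); cv2.imwrite('pics/k2.png',cv2.resize(c['img'][137:287,154:354],None,fx=4,fy=4))"
```

```text
now [ 0.5714 -0.1307  0.0698] ty -74.4 F [ 0.5  5.3 -2.6] t 22.62 q [-0.3   0.65  0.63  1.9  -0.54  0.77 -0.67]
[0.5  0.06 0.78] [-0.1  0.   0. ]
```

View pics/k2.png

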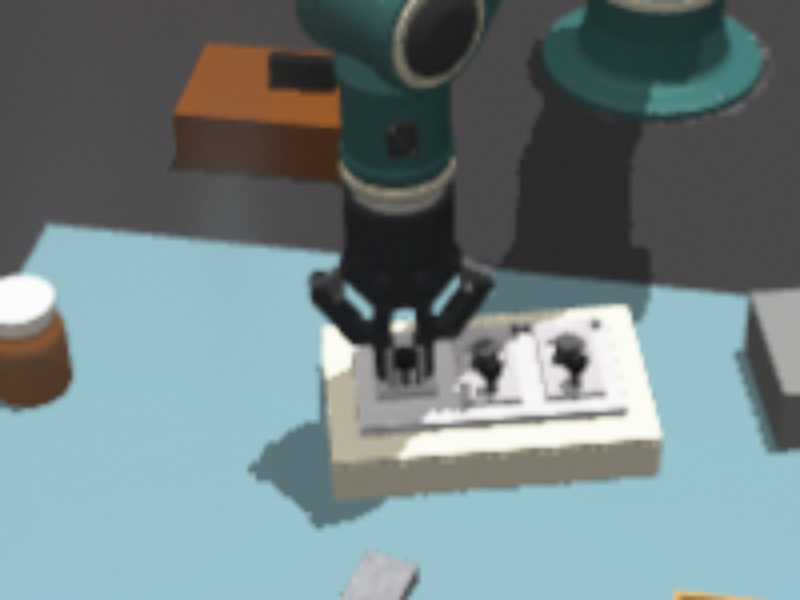

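The ball (crop 405,355) sits between the pads, the cap is slightly up and about 2.6 N is carried. Follow the arc.

Request:
{"fn": "arm_command", "kwargs": {
  "commands": [
    [-0.17,0,-0.28,0,0,0],
    [-0.35,0,-0.55,0,0,0],
    [-0.55,0,-0.8,0,0,0],
    [-0.74,0,-1.06,0,0,0],
    [-0.95,0,-1.3,0,0,0],
    [-1.17,0,-1.54,0,0,0],
    [-1.4,0,-1.77,0,0,0],
    [-1.65,0,-1.99,0,0,0],
    [-1.9,0,-2.19,0,0,0],
    [-2.16,0,-2.38,0,0,0],
    [-2.16,0,-2.38,0,0,0]
  ]
}}

```text
clock: 24.05
eef_pos: [0.5514, -0.1365, 0.0943]
ee_rot: [-0.001, 0.991, 0.137, 0.001]
force: [1.3, 6.9, -1.8]
gripper_width: 0.0142
gripper_force: 61.6
```

Request:
{"fn": "arm_command", "kwargs": {
  "commands": [
    [-0.27,0,-0.18,0,0,0],
    [-0.54,0,-0.35,0,0,0],
    [-0.83,0,-0.51,0,0,0],
    [-1.12,0,-0.66,0,0,0],
    [-1.42,0,-0.79,0,0,0],
    [-1.72,0,-0.91,0,0,0],
    [-2.02,0,-1.02,0,0,0],
    [-2.33,0,-1.11,0,0,0],
    [-2.33,0,-1.11,0,0,0],
    [-2.33,0,-1.11,0,0,0],
    [-2.33,0,-1.11,0,0,0],
    [-2.33,0,-1.11,0,0,0]
  ]
}}

```text
clock: 25.55
eef_pos: [0.5285, -0.1445, 0.1052]
ee_rot: [0.0, 0.991, 0.136, 0.0]
force: [-1.0, 0.5, 0.2]
gripper_width: -0.0005
gripper_force: 0.0
```

```bash
python3 -c "
from h import *
plan()
c=read_camera('scene'); cv2.imwrite('pics/k3.png',cv2.resize(c['img'][137:287,154:354],None,fx=4,fy=4))"
```

```text
now [ 0.5285 -0.1445  0.1052] ty -74.4 F [-1.   0.5  0.2] t 25.55 q [-0.32  0.54  0.68  1.99 -0.48  0.78 -0.66]
```

View pics/k3.png

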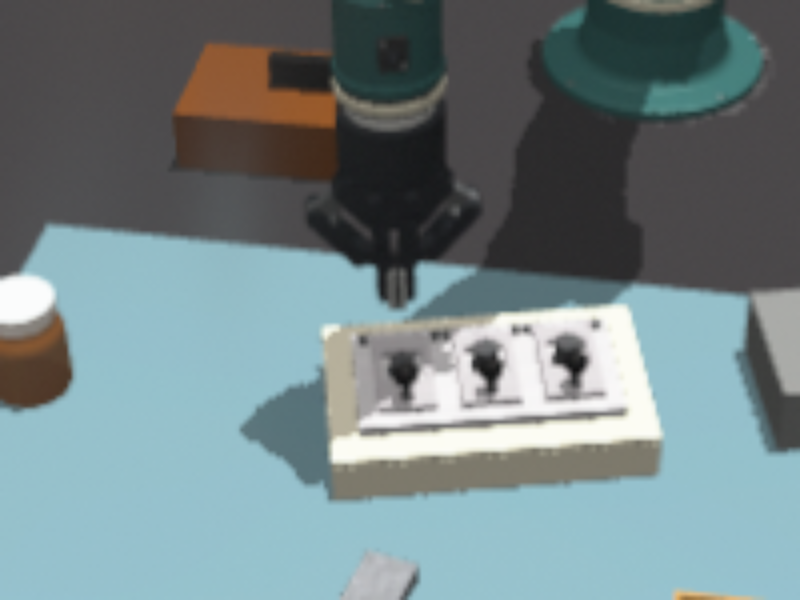

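The cap slipped off the pads after about 35° and shut again, with no harm done. The pads probably splay slightly and the ball creeps out as it turns between them. If the tool tilts with the cap, nothing turns. I'll first test in free air whether the arm can take that tilt.

Request:
{"fn": "arm_command", "kwargs": {
  "commands": [
    [0.3,0,-0.5,0,10,0],
    [0.7,0,-0.5,0,20,0],
    [1,0,-0.5,0,30,0],
    [1.3,0,-0.5,0,40,0],
    [1.4,0,-0.5,0,45,0],
    [1.4,0,-0.5,0,45,0],
    [1.4,0,-0.5,0,45,0]
  ],
  "hand": 0
}}

```text
clock: 26.48
eef_pos: [0.5394, -0.1524, 0.1159]
ee_rot: [-0.073, 0.935, 0.137, 0.319]
force: [0.4, 0.6, -1.6]
gripper_width: 0.0
gripper_force: 0.0
```

```bash
python3 -c "
from h import *
plan((bp(.03,-.062,.1),YAW-90)); print(q2R(observe()['ee_rot']).as_matrix()[:,2])
a0=np.arctan2(25,70);r=np.hypot(25,70);g=20
for t in range(0,56,5):
  a=a0+np.radians(t)
  for k in (.8,1):
    f=np.radians(k*t);print(t,round(k*t,1),round((r*np.cos(a)-70+g*np.sin(f))/10,2),round((-(r*np.sin(a)-25)+g*(np.cos(f)-1))/10,2),end=' | ')
  print()"
```

```text
now [ 0.5394 -0.1524  0.1159] ty -72.3 F [ 0.4  0.6 -1.6] t 26.48 q [ 1.08  0.53 -0.71  2.23 -1.27  0.17  0.47]
[ 2.29 -0.93  3.89] [ -3.4 -38.1   1.1]
[ 0.57707913  0.2241207  -0.78533406]
0 0.0 0.0 0.0 | 0 0 0.0 0.0 | 
5 4.0 -0.11 -0.61 | 5 5 -0.07 -0.61 | 
10 8.0 -0.26 -1.2 | 10 10 -0.19 -1.21 | 
15 12.0 -0.47 -1.77 | 15 15 -0.37 -1.79 | 
20 16.0 -0.73 -2.32 | 20 20 -0.59 -2.36 | 
25 20.0 -1.03 -2.84 | 25 25 -0.87 -2.91 | 
30 24.0 -1.37 -3.34 | 30 30 -1.19 -3.43 | 
35 28.0 -1.76 -3.8 | 35 35 -1.55 -3.92 | 
40 32.0 -2.18 -4.22 | 40 40 -1.96 -4.38 | 
45 36.0 -2.64 -4.6 | 45 45 -2.4 -4.8 | 
50 40.0 -3.13 -4.94 | 50 50 -2.88 -5.18 | 
55 44.0 -3.64 -5.23 | 55 55 -3.39 -5.52 |
```

The tilt tops out near 38° with a big swing of the redundant joints, so a large forward tilt is unsuitable. Instead I'll grasp tilted back by 20° and roll to +20° during the lift. The ball then turns only about 8° between the pads.

```bash
cat >> h.py <<'E'
def ptilt(ball,g,phi,back=0):
    "shift/turn to put ball g m behind the TCP (back: retreat along tool), heading YAW-90, tilt phi about tool y"
    s=observe(); r0=q2R(s["ee_rot"])
    a=np.radians(YAW-90); y=np.array([np.cos(a),np.sin(a),0]); z=np.array([0,0,-1.])
    T=R.from_matrix(np.c_[np.cross(y,z),y,z])*R.from_rotvec([0,phi,0],degrees=True)
    p=np.array(ball)+T.apply([0,0,g-back])
    print(np.round(p,4),np.round(r0.inv().apply(p-s["eef_pos"])*100,2),np.round((r0.inv()*T).as_rotvec(degrees=True),1))
E
python3 -c "
from h import *
plan(); k=bp(.03,-.0607,.078); ptilt(k+[0,0,.03],.017,0,.045); ptilt(k,.017,-20,.045)"
```

```text
now [ 0.5394 -0.1524  0.1159] ty -72.3 F [ 0.4  0.6 -1.6] t 26.48 q [ 1.08  0.53 -0.71  2.23 -1.27  0.17  0.47]
[ 0.576  -0.1287  0.136 ] [ 4.52 -1.24  1.07] [ -3.4 -38.1   1.1]
[ 0.5852 -0.1261  0.1043] [ 3.31 -1.05  4.14] [ -3.2 -58.1   1.7]
```

Request:
{"fn": "arm_command", "kwargs": {
  "commands": [
    [1,-0.3,0,-1,-9,0],
    [2,-0.6,0.3,-2,-18,0.5],
    [3.5,-0.9,0.6,-3,-27,1],
    [4.5,-1.2,1,-3.4,-36,1.1],
    [4.5,-1.2,1,-3.4,-38,1.1],
    [4.5,-1.2,1,-3.4,-38,1.1],
    [4.5,-1.2,1,-3.4,-38,1.1],
    [4.5,-1.2,1,-3.4,-38,1.1]
  ],
  "hand": 0.44
}}

```text
clock: 27.48
eef_pos: [0.5743, -0.1298, 0.135]
ee_rot: [-0.0, 0.991, 0.135, -0.0]
force: [-0.1, -0.0, 0.4]
gripper_width: 0.0374
gripper_force: 0.0
```

```bash
python3 -c "
from h import *
plan(); k=bp(.03,-.0607,.078); ptilt(k+[0,0,.02],.017,-20,.045);ptilt(k,.017,-20,.045); ptilt(k,.017,-20,0)"
```

```text
now [ 0.5743 -0.1298  0.135 ] ty -74.5 F [-0.1 -0.   0.4] t 27.48 q [-0.1   0.49  0.34  1.85 -0.22  0.83 -0.95]
[ 0.5852 -0.1261  0.1243] [ 1.15 -0.06  1.07] [ -0.1 -20.   -0.1]
[ 0.5852 -0.1261  0.1043] [ 1.15 -0.06  3.07] [ -0.1 -20.   -0.1]
[ 0.5704 -0.1303  0.062 ] [-0.38 -0.05  7.3 ] [ -0.1 -20.   -0.1]
```

Request:
{"fn": "arm_command", "kwargs": {
  "commands": [
    [0.6,0,0,0,-10,0],
    [1.2,0,0.5,0,-20,0],
    [1.2,-0.1,3.1,0,-20,0],
    [1.2,-0.1,3.1,0,-20,0],
    [0.6,-0.1,4.6,0,-20,0],
    [0.1,-0.1,6.1,0,-20,0],
    [-0.2,-0.1,6.9,0,-20,0],
    [-0.4,-0.1,7.3,0,-20,0],
    [-0.4,-0.1,7.3,0,-20,0],
    [-0.4,-0.1,7.3,0,-20,0]
  ]
}}

```text
clock: 28.72
eef_pos: [0.5721, -0.1293, 0.0632]
ee_rot: [0.024, 0.976, 0.133, -0.172]
force: [-0.1, 0.5, 0.2]
gripper_width: 0.0375
gripper_force: 0.0
```

```bash
python3 -c "
from h import *
plan(); k=bp(.03,-.0607,.078);ptilt(k,.017,-20,0)"
```

```text
now [ 0.5721 -0.1293  0.0632] ty -74.4 F [-0.1  0.5  0.2] t 28.73 q [-0.16  0.76  0.38  1.65 -0.13  1.1  -1.06]
[ 0.5704 -0.1303  0.062 ] [-0.13  0.05  0.17] [ 0. -0. -0.]
```

Request:
{"fn": "arm_command", "kwargs": {
  "commands": [
    [-0.1,0.03,0.15,0,0,0],
    [-0.1,0.03,0.15,0,0,0],
    [-0.1,0.03,0.15,0,0,0],
    [-0.1,0.03,0.15,0,0,0]
  ],
  "hand": 0
}}

```text
clock: 29.22
eef_pos: [0.5709, -0.1307, 0.0621]
ee_rot: [0.024, 0.976, 0.133, -0.172]
force: [2.8, -2.3, 1.5]
gripper_width: 0.0145
gripper_force: 58.5
```

```bash
python3 -c "
from h import *
plan(); ptilt(bp(.03,-.0607,.078),.017,-20,0)
a0=np.arctan2(25,70);r=np.hypot(25,70);g=17
T0=R.from_rotvec([0,-20,0],degrees=True)
for t in range(0,53,4):
  a=a0+np.radians(t); f=-20+t*40/48
  b=np.array([r*np.cos(a)-70,0,-(r*np.sin(a)-25)])
  d=b+R.from_rotvec([0,f,0],degrees=True).apply([0,0,g])-T0.apply([0,0,g])
  print(t,np.round(T0.inv().apply(d)/10,2),round(f+20,1))
"
```

```text
now [ 0.5709 -0.1307  0.0621] ty -74.4 F [ 2.8 -2.3  1.5] t 29.23 q [-0.16  0.76  0.38  1.65 -0.12  1.09 -1.06]
[ 0.5704 -0.1303  0.062 ] [-0.03 -0.05  0.02] [ 0.1 -0.  -0.1]
0 [0. 0. 0.] 0.0
4 [-0.25  0.   -0.39] 3.3
8 [-0.52  0.   -0.76] 6.7
12 [-0.82  0.   -1.11] 10.0
16 [-1.14  0.   -1.44] 13.3
20 [-1.48  0.   -1.74] 16.7
24 [-1.84  0.   -2.02] 20.0
28 [-2.22  0.   -2.27] 23.3
32 [-2.62  0.   -2.49] 26.7
36 [-3.03  0.   -2.69] 30.0
40 [-3.45  0.   -2.85] 33.3
44 [-3.89  0.   -2.98] 36.7
48 [-4.33  0.   -3.08] 40.0
52 [-4.77  0.   -3.15] 43.3
```

Gripped. First part of the lift, to 28°.

Request:
{"fn": "arm_command", "kwargs": {
  "commands": [
    [-0.12,0,-0.2,0,1.7,0],
    [-0.25,0,-0.39,0,3.3,0],
    [-0.52,0,-0.76,0,6.7,0],
    [-0.82,0,-1.11,0,10,0],
    [-1.14,0,-1.44,0,13.3,0],
    [-1.48,0,-1.74,0,16.7,0],
    [-1.84,0,-2.02,0,20,0],
    [-2.22,0,-2.27,0,23.3,0],
    [-2.22,0,-2.27,0,23.3,0]
  ]
}}

```text
clock: 30.35
eef_pos: [0.5577, -0.1343, 0.0919]
ee_rot: [-0.003, 0.99, 0.134, 0.03]
force: [3.4, -2.6, -0.2]
gripper_width: 0.0145
gripper_force: 58.8
```

```bash
python3 -c "
from h import *
plan(); k=bp(.03,-.0607,.078)
a0=np.arctan2(25,70);r=np.hypot(25,70)
for t in range(28,55,3):
  a=a0+np.radians(t); ptilt(bp((-40+r*np.cos(a))/1e3,-.0607,(53+r*np.sin(a))/1e3),.017,-20+t*40/48)
"
```

```text
now [ 0.5577 -0.1343  0.0919] ty -74.6 F [ 3.4 -2.6 -0.2] t 30.35 q [-0.03  0.51  0.29  1.95 -0.27  0.67 -0.88]
[ 0.5578 -0.1338  0.091 ] [ 0.01 -0.04  0.1 ] [ 0.1 -0.1 -0.2]
[ 0.5557 -0.1344  0.0936] [-0.19 -0.04 -0.17] [ 0.1  2.4 -0.2]
[ 0.5534 -0.135   0.096 ] [-0.41 -0.04 -0.44] [ 0.1  4.9 -0.2]
[ 0.551  -0.1357  0.0984] [-0.64 -0.04 -0.69] [ 0.1  7.4 -0.2]
[ 0.5485 -0.1364  0.1006] [-0.89 -0.04 -0.92] [ 0.1  9.9 -0.1]
[ 0.546  -0.1371  0.1027] [-1.15 -0.04 -1.14] [ 0.1 12.4 -0.1]
[ 0.5433 -0.1378  0.1046] [-1.41 -0.04 -1.35] [ 0.1 14.9 -0.1]
[ 0.5405 -0.1386  0.1063] [-1.69 -0.04 -1.54] [ 0.1 17.4 -0.1]
[ 0.5376 -0.1394  0.1079] [-1.98 -0.04 -1.72] [ 0.1 19.9 -0.1]
```

Request:
{"fn": "arm_command", "kwargs": {
  "commands": [
    [-0.2,0,-0.27,0,2.4,0],
    [-0.42,0,-0.54,0,5,0],
    [-0.65,0,-0.79,0,7.5,0],
    [-0.9,0,-1.02,0,10,0],
    [-1.16,0,-1.24,0,12.5,0],
    [-1.42,0,-1.45,0,15,0],
    [-1.7,0,-1.64,0,17.5,0],
    [-1.9,0,-1.76,0,19,0],
    [-1.9,0,-1.76,0,19,0],
    [-1.9,0,-1.76,0,19,0],
    [-1.9,0,-1.76,0,19,0],
    [-1.9,0,-1.76,0,19,0]
  ]
}}

```text
clock: 31.85
eef_pos: [0.54, -0.1392, 0.1078]
ee_rot: [-0.025, 0.972, 0.133, 0.192]
force: [4.9, -4.1, 0.8]
gripper_width: 0.014
gripper_force: 59.2
```

```bash
python3 -c "
from h import *
plan(); c=read_camera('scene'); cv2.imwrite('pics/k4.png',cv2.resize(c['img'][137:287,154:414],None,fx=3,fy=3))"
```

```text
now [ 0.54   -0.1392  0.1078] ty -74.5 F [ 4.9 -4.1  0.8] t 31.85 q [ 0.36  0.38 -0.05  2.17 -0.63  0.32 -0.41]
```

View pics/k4.png

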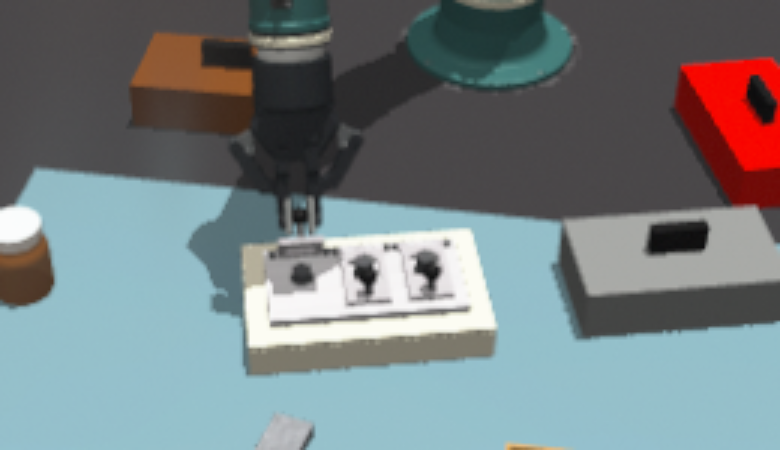

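The right cap stands open at crop (300,245) with the ball between the pads and the sunk bolt exposed at (302,272). The other caps are shut and the cover is upright at (670,265). One short hold to confirm the grip is steady.

Request:
{"fn": "arm_command", "kwargs": {
  "commands": [
    [0,0,0,0,0,0],
    [0,0,0,0,0,0],
    [0,0,0,0,0,0],
    [0,0,0,0,0,0],
    [0,0,0,0,0,0],
    [0,0,0,0,0,0]
  ]
}}

```text
clock: 32.65
eef_pos: [0.54, -0.1392, 0.1078]
ee_rot: [-0.025, 0.972, 0.133, 0.192]
force: [5.1, -3.0, 0.6]
gripper_width: 0.0147
gripper_force: 59.2
```

```bash
python3 -c "
from h import *
plan(); c=read_camera('scene'); W=cloud(c); d=W-np.r_[B,0]; co,si=np.cos(np.radians(YAW)),np.sin(np.radians(YAW))
x=co*d[...,0]+si*d[...,1]; y=-si*d[...,0]+co*d[...,1]; z=W[...,2]
m=(abs(y+.062)<.021)&(x>-.045)&(x<.03)&(z>.058)&(z<.12); 
import sys
for lo in range(58,120,8):
  k=m&(z*1e3>=lo)&(z*1e3<lo+8)
  if k.sum(): print(lo,k.sum(),np.round([1e3*np.median(x[k]),1e3*np.median(z[k])],1))
"
```

```text
now [ 0.54   -0.1392  0.1078] ty -74.5 F [ 5.1 -3.   0.6] t 32.65 q [ 0.36  0.38 -0.05  2.17 -0.63  0.32 -0.41]
58 32 [-12.7  60.8]
66 12 [-25.8  68.5]
74 3 [-14.   78.5]
82 2 [-6.8 87.6]
90 8 [-0.4 94.5]
98 7 [  6.8 103.1]
106 30 [ 10.9 112.2]
114 36 [  1.  115.6]
```

The grip is steady and the plate slope measures about 50°. Handing in.

```bash
python3 -c "
from bench import *
print(finish_job())"
```

```text
the job is handed in; nothing more can be done
None
```

The cover stands upright on the bench, the right-hand bolt proved loose (it sank 7 mm), and I handed in with its cap held open at about 50°; the first lift slipped and was repeated, and no verdict was returned.

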